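# Lay out the carving gouges by width

### The arm

A 6-joint arm with a two-finger parallel gripper is mounted at the origin on the work surface. World frame = base frame: x ahead of the robot, y to its left, z up, the work surface at z = 0. Lengths are in mm, angles in degrees, forces in N, time in s.
With the tool pointing down it reaches from about 150 to 775 mm from the base axis. Payload 6.1 kg.
Tool frame: the origin (TCP) lies on the centre line of the jaws, within the pads' length; the fingertips stand 22 mm ahead of it and the grasp point (between the pads) lies 3 mm ahead of it; z points along the fingers, y is the line along which they close (so a half turn about z gives the same grasp; the last joint's range is limited). The gripper opens to 85 mm and grips with 20 to 120 N. Pads are 22 mm wide; open, the fingers measure 114 mm over their backs; the gripper's body (76 mm by 85 mm) begins 54 mm behind the grasp point. The pads swing forward as they close: fully open they stand 13 mm farther back than shut.
Start: joints at [66.578, 7.208, -2.269, 80.523, 0, 90], TCP at [208.684, 481.725, 253.295] pointing down, gripper open.
Joint ranges: [-155.77, 155.77], [-54.66, 111.73], [-72.52, 77.12], [-102.08, 115.82], [-83.92, 84.16], [-180, 180]. Speed limits (degrees/s): [136.94, 136.94, 172.46, 180, 180, 180].

### API

Orientations are given as [roll, pitch, yaw] about the fixed x, y, z axes, in that order (R = Rz(yaw) Ry(pitch) Rx(roll)).
In Python, from plant import * gives the robot as it stands.
- The arm moves only by the tool servo_tool, never from a script. Its argument "moves" is one flat list of numbers, 7 for each row, row after row: the shift along the tool's x, y, z in cm, then the turn, a rotation vector about the tool's x, y, z in degrees, then the opening, from -1 (shut) to 1 (fully open). In form: [tx, ty, tz, rx, ry, rz, jaw, tx, ty, tz, rx, ry, rz, jaw, ...]. A call has 1 to 5 rows; each row is the pose to reach, as a shift and turn from the pose commanded when the call began, along the tool's axes at that moment; what a row does not reach only later rows make up. A row lasts 1/8 s, in which the tool goes at most 62.5 mm and 10.7 degrees, less where a joint would pass 70% of its speed; a pose out of reach is approached as far as the arm can. A call with a gripper value outside its range is refused whole. The fingers move at their own pace and stop on an object; "newtons" is the grip in N (left out, the last holds). Time passes only in rows, so rows that repeat a pose let the fingers close. It gives the time, the measured TCP pose, the force, the opening and the grip force at its end, in the units of the state.
- get_obs(): the state, without advancing time (a new reading comes with each control period).
- camera(name): name is "scene" or "top"; returns a dict with "color" (384x512x3 uint8, red, green, blue), "K" (3x3 intrinsics, pixels), "k1" (the pictures are not rectified: a ray, as slopes to the right and down, at radius r is drawn at 1 + k1 r^2 times it, then the intrinsics apply), "world_from_camera" (4x4, takes a point from camera to world coordinates). Camera axes: x right, y down, z forward; pixel columns grow to the right and rows downward; lengths in mm; the calibration is good to about 2 mm. A picture is of the moment at which its call begins. There is no depth.
- hand_in(): hands the job in; it is judged then, once.
The state is a dict: "time": time; "joints": joint angles; "dq": joint speeds; "tau": joint torques, N m; "position": TCP position; "tool_rot": TCP orientation; "force": force on the tool from outside, world axes, zero at the start; "moment": the same for the moment, N m; "width": opening from 0.0 (shut) to 1.0 (fully open); "grip_force": force on a finger pad.
Only numpy, scipy, OpenCV 4.12 (cv2) and the standard library are available. Lean on these libraries where they do the work, as an engineer would, in place of code of your own. Each camera call takes 0.05 s, during which the arm holds its last target. There are 200 camera calls.

### The job

Set the four loose gouges out on the tool rest in order of blade width, one on each cork pad: the narrowest on the pad at the end of the rail with the red block, the widest at the other end. Each should lie flat with its handle centred on the pad and along it, the cutting edge towards the rail.

Things in the scene. Friction and masses are not known exactly. Their poses are not given: they have to be found in the camera images.
- gouge_6: Loose gouge, 0.08-0.15 kg, the narrowest: steel blade 6 mm wide at the cutting edge. Octagonal dark wood handle 75 mm long, 30 mm across flats (same on all four). Origin: middle of the handle, on its axis, 15 mm above what it lies on. +x points to the cutting edge, 97 mm away; butt 41 mm behind. z up. Lies flat on its handle, balanced there; the blade is clear of the bench.
- gouge_14: Loose gouge, 0.08-0.15 kg, the second narrowest: steel blade 14 mm wide at the cutting edge. Octagonal dark wood handle 75 mm long, 30 mm across flats (same on all four). Origin: middle of the handle, on its axis, 15 mm above what it lies on. +x points to the cutting edge, 97 mm away; butt 41 mm behind. z up. Lies flat on its handle, balanced there; the blade is clear of the bench.
- gouge_24: Loose gouge, 0.08-0.15 kg, the second widest: steel blade 24 mm wide at the cutting edge. Octagonal dark wood handle 75 mm long, 30 mm across flats (same on all four). Origin: middle of the handle, on its axis, 15 mm above what it lies on. +x points to the cutting edge, 97 mm away; butt 41 mm behind. z up. Lies flat on its handle, balanced there; the blade is clear of the bench.
- gouge_34: Loose gouge, 0.08-0.15 kg, the widest: steel blade 34 mm wide at the cutting edge. Octagonal dark wood handle 75 mm long, 30 mm across flats (same on all four). Origin: middle of the handle, on its axis, 15 mm above what it lies on. +x points to the cutting edge, 97 mm away; butt 41 mm behind. z up. Lies flat on its handle, balanced there; the blade is clear of the bench.
- pad_1: Fixed cork pad on the rest's board, number 1 of 4 counted along the rail from the rest's +y end; 80 (x) by 40 (y) by 4 mm; neighbours about 80 mm apart. Origin: centre of its underside, 12 mm above the bench; its top is 16 mm above the bench, and a gouge on it has its origin 19 mm above the pad's. x points to the rail.
- pad_2: Fixed cork pad on the rest's board, number 2 of 4 counted along the rail from the rest's +y end; 80 (x) by 40 (y) by 4 mm; neighbours about 80 mm apart. Origin: centre of its underside, 12 mm above the bench; its top is 16 mm above the bench, and a gouge on it has its origin 19 mm above the pad's. x points to the rail.
- pad_3: Fixed cork pad on the rest's board, number 3 of 4 counted along the rail from the rest's +y end; 80 (x) by 40 (y) by 4 mm; neighbours about 80 mm apart. Origin: centre of its underside, 12 mm above the bench; its top is 16 mm above the bench, and a gouge on it has its origin 19 mm above the pad's. x points to the rail.
- pad_4: Fixed cork pad on the rest's board, number 4 of 4 counted along the rail from the rest's +y end; 80 (x) by 40 (y) by 4 mm; neighbours about 80 mm apart. Origin: centre of its underside, 12 mm above the bench; its top is 16 mm above the bench, and a gouge on it has its origin 19 mm above the pad's. x points to the rail.
- rest: Fixed tool rest: plywood board 12 mm thick, 360 mm along y, with a dark rail 16 mm thick and 30 mm high along its far (+x) edge. Origin: bench level under the middle of the rail; the board reaches 195 mm from it to -x, 180 mm to +y and -y. The row of cork pads lies about 135 mm from the rail, on the robot's side.
- red_end: Fixed red-painted block, 24 x 34 x 14 mm, on top of the rail at one of its two ends, 162 mm from the middle (either end; a bare wood block of the same size is at the other). Origin: centre of its underside, 30 mm above the bench. It marks the narrow end of the row.
Mind the look-alikes: they are no part of the job. Leave any pink look-alike of the gouge_14 alone.

How it is judged (in metres and radians):
At the end, for the whole second after the job is handed in: From the red end on, the 6, 14, 24 and 34 mm gouges lie on the four pads in that order: each handle middle within 15 mm horizontally of its pad centre and at most 26 mm above the pad underside, within 0.3 rad of the pad's length, cutting edge towards the rail, at rest (((y of red_end in the frame of rest above 0 m and horizontal distance between gouge_6 and pad_1 below 0.015 m and z of gouge_6 in the frame of pad_1 below 0.026 m and angle between the x axis of gouge_6 and the x axis of pad_1, either way round below 0.3 rad and horizontal distance between gouge_14 and pad_2 below 0.015 m and z of gouge_14 in the frame of pad_2 below 0.026 m and angle between the x axis of gouge_14 and the x axis of pad_2, either way round below 0.3 rad and horizontal distance between gouge_24 and pad_3 below 0.015 m and z of gouge_24 in the frame of pad_3 below 0.026 m and angle between the x axis of gouge_24 and the x axis of pad_3, either way round below 0.3 rad and horizontal distance between gouge_34 and pad_4 below 0.015 m and z of gouge_34 in the frame of pad_4 below 0.026 m and angle between the x axis of gouge_34 and the x axis of pad_4, either way round below 0.3 rad) or (y of red_end in the frame of rest below 0 m and horizontal distance between gouge_6 and pad_4 below 0.015 m and z of gouge_6 in the frame of pad_4 below 0.026 m and angle between the x axis of gouge_6 and the x axis of pad_4, either way round below 0.3 rad and horizontal distance between gouge_14 and pad_3 below 0.015 m and z of gouge_14 in the frame of pad_3 below 0.026 m and angle between the x axis of gouge_14 and the x axis of pad_3, either way round below 0.3 rad and horizontal distance between gouge_24 and pad_2 below 0.015 m and z of gouge_24 in the frame of pad_2 below 0.026 m and angle between the x axis of gouge_24 and the x axis of pad_2, either way round below 0.3 rad and horizontal distance between gouge_34 and pad_1 below 0.015 m and z of gouge_34 in the frame of pad_1 below 0.026 m and angle between the x axis of gouge_34 and the x axis of pad_1, either way round below 0.3 rad)) and x of rest in the frame of gouge_6 above 0.05 m and linear speed of each of gouge_6, gouge_14, gouge_24, gouge_34 below 0.02 m/s and angular speed of each of gouge_6, gouge_14, gouge_24, gouge_34 below 0.2 rad/s and x of rest in the frame of gouge_14 above 0.05 m and x of rest in the frame of gouge_24 above 0.05 m and x of rest in the frame of gouge_34 above 0.05 m); the robot touches nothing.
It also fails if it takes over 109 s, if anything falls off the work surface, if the arm or the gripper's body presses on something with over 40 N, if the wrist force passes 120 N, or if a joint passes its speed limit or range.

## Working session

There is one attempt and no reset: what is moved stays moved. The work goes in short steps, Python scripts to look and compute and a tool call to move; the robot and the scene stay as the last step left them, time stands still between calls to the robot, and variables do not carry over. Pictures are saved under pics/ and viewed, at most 14 in all, crops included, and the job is handed in when it is done.

Besides the shell and the picture viewer there is one more tool, called as a command line: name --argument value ..., lists and objects as JSON in quotes. servo_tool: Moves the arm, as the interface text tells. Its arguments: {"type":"object","properties":{"moves":{"type":"array"},"newtons":{"type":"number"}},"required":["moves"]}

```bash
mkdir -p pics
python3 - <<'E'
from plant import *
import cv2
for n in("top","scene"):
    c=camera(n); cv2.imwrite(f"pics/{n}0.png",c["color"][:,:,::-1]); print(n,c["K"].tolist(),c["k1"],c["world_from_camera"].round(3).tolist())
print(get_obs())
E
```

```text
top [[493.863774397696, 0.0, 253.2581594077661], [0.0, 493.863774397696, 194.72936626844395], [0.0, 0.0, 1.0]] -0.09176238187265079 [[-0.112, -0.973, 0.204, 175.325], [-0.994, 0.11, -0.022, 27.294], [-0.001, -0.205, -0.979, 1418.624], [0.0, 0.0, 0.0, 1.0]]
scene [[418.5096560136969, 0.0, 249.14955117812173], [0.0, 418.5096560136969, 196.65234018353638], [0.0, 0.0, 1.0]] 0.02757993407738633 [[-0.884, 0.294, -0.363, 905.114], [0.467, 0.567, -0.679, 825.192], [0.006, -0.77, -0.638, 815.313], [0.0, 0.0, 0.0, 1.0]]
{'time': 0.1, 'joints': array([ 6.65783955e+01,  7.23967532e+00, -2.32226415e+00,  8.05257315e+01,
       -8.70679974e-04,  8.99998935e+01]), 'dq': array([ 0.10325085, -0.07546849,  0.15737234, -0.14874567,  0.07618773,
       -0.04189968]), 'tau': array([-6.32191473e-07, -4.36900413e+01,  3.53609884e+01,  1.35031063e-02,
        4.07320044e-05, -7.27123449e-06]), 'position': array([208.54496919, 481.41040929, 252.57614632]), 'tool_rot': array([-1.79912329e+02,  8.70516031e-04,  1.56578503e+02]), 'force': array([-0.06590668,  0.7292248 ,  0.58526764]), 'moment': array([-0.0052915 ,  0.0003348 ,  0.04022123]), 'grip_force': 0.0, 'width': 0.9987311923857347}
```

View pics/top0.png

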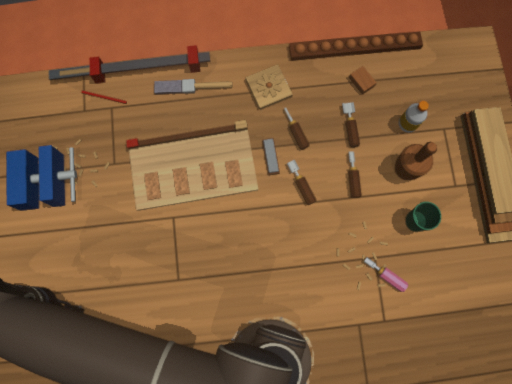

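View pics/scene0.png

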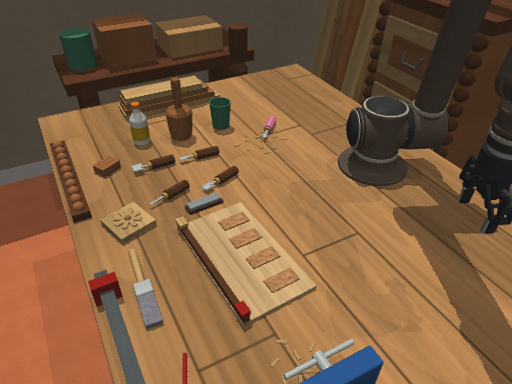

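The top view shows the rest at (195,165) with the red block at (132,143), which is the +y end, so the 6 mm gouge goes on pad_1. The four dark gouges are near (297,130), (351,126), (303,184) and (354,176). The pink look-alike is at (387,275).

```bash
cat > h.py <<'E'
from plant import *
import cv2, numpy as np
def ray(c,uv,z):
    uv=np.asarray(uv,float).reshape(-1,1,2)
    n=cv2.undistortPoints(uv,c["K"],np.array([c["k1"],0,0,0.]),None,None,None)[:,0] if False else cv2.undistortPoints(uv,c["K"],np.array([c["k1"],0,0,0.]))[:,0]
    T=c["world_from_camera"]; d=np.c_[n,np.ones(len(n))]@T[:3,:3].T; o=T[:3,3]
    return (o+d*((z-o[2])/d[:,2])[:,None])
def blobs(m,amin,amax):
    k,l,s,ce=cv2.connectedComponentsWithStats(m.astype(np.uint8))
    return [(l==i) for i in range(1,k) if amin<=s[i,4]<=amax]
def axis(m):
    p=np.argwhere(m)[:,::-1].astype(float); c=p.mean(0); w,v=np.linalg.eigh(np.cov((p-c).T)); return c,v[:,1],np.sqrt(w),len(p)
E
python3 - <<'E'
from h import *
c=camera("top"); im=c["color"]
cv2.imwrite("pics/t1.png",cv2.resize(im[95:210,260:375,::-1],(690,595)[:1]*1+(590,) if 0 else (598,598),interpolation=cv2.INTER_CUBIC))
hsv=cv2.cvtColor(im,cv2.COLOR_RGB2HSV)
for p in [(297,133),(351,131),(306,190),(354,182),(152,186),(181,181),(234,174),(195,195)]: print(p,im[p[1],p[0]],hsv[p[1],p[0]])
E
```

```text
(297, 133) [81 52 30] [ 13 161  81]
(351, 131) [75 47 30] [ 11 153  75]
(306, 190) [90 59 35] [ 13 156  90]
(354, 182) [84 52 32] [ 12 158  84]
(152, 186) [155 110  75] [ 13 132 155]
(181, 181) [151 110  73] [ 14 132 151]
(234, 174) [160 116  76] [ 14 134 160]
(195, 195) [183 153 107] [ 18 106 183]
```

View pics/t1.png

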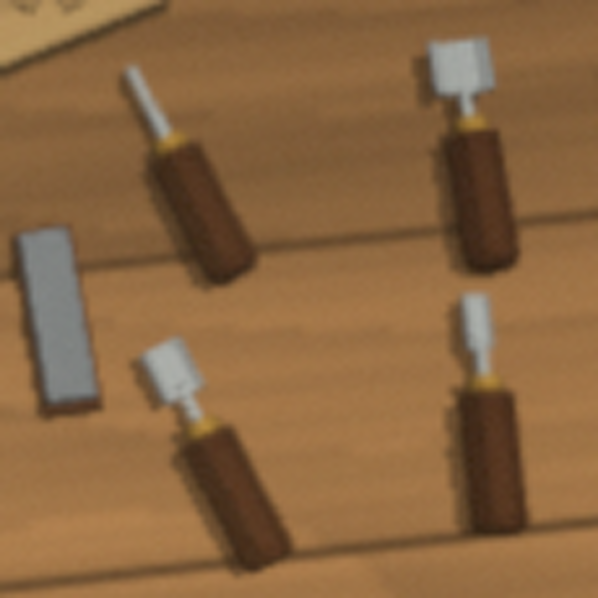

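Widths are clear in the crop (scale 5.2): 6 mm at top-left (200,210), 34 mm at top-right (480,195), 24 mm at bottom-left (235,495) and 14 mm at bottom-right (490,460).

```bash
cat > m.py <<'E'
from h import *
def measure(c):
    im=c["color"]; hsv=cv2.cvtColor(im,cv2.COLOR_RGB2HSV); H,S,V=[hsv[...,i].astype(int) for i in range(3)]
    dark=cv2.morphologyEx(((V<112)&(S>120)&(H<18)).astype(np.uint8),cv2.MORPH_OPEN,np.ones((3,3)))
    return im,H,S,V,dark
E
python3 - <<'E'
from m import *
for n,box in(("top",(270,100,370,205)),("scene",(130,140,245,210))):
    c=camera(n); im,H,S,V,dark=measure(c)
    x0,y0,x1,y1=box; m=np.zeros_like(dark); m[y0:y1,x0:x1]=dark[y0:y1,x0:x1]
    print(n)
    for b in blobs(m,80,900):
        p=np.argwhere(b)[:,::-1]; w=ray(c,p,18)[:,:2]; (ce,sz,an)=cv2.minAreaRect(w.astype(np.float32))
        cc,v,s,k=axis(b); wa=ray(c,[cc,cc+v],18); d=wa[1]-wa[0]
        print(cc.round(1),k,"mean",w.mean(0).round(1),"rect",np.round(ce,1),np.round(sz,1),"yaw",np.degrees(np.arctan2(d[1],d[0])).round(1))
    # cork
    box=(128,125,260,210) if n=="top" else (175,200,315,320)
    x0,y0,x1,y1=box; m=np.zeros_like(dark); q=((S>118)&(V>120)&(H<17)).astype(np.uint8); m[y0:y1,x0:x1]=q[y0:y1,x0:x1]
    m=cv2.morphologyEx(cv2.morphologyEx(m,cv2.MORPH_CLOSE,np.ones((3,3))),cv2.MORPH_OPEN,np.ones((3,3)))
    for b in blobs(m,120,2500):
        p=np.argwhere(b)[:,::-1]; w=ray(c,p,16)[:,:2]; (ce,sz,an)=cv2.minAreaRect(w.astype(np.float32))
        wc,ww=w.mean(0),np.linalg.eigh(np.cov(w.T)); v=ww[1][:,1]
        print("cork",p.mean(0).round(1),len(p),wc.round(1),np.round(ce,1),np.round(sz,1),"yaw",np.degrees(np.arctan2(v[1],v[0])).round(1))
E
```

```text
top
[351.  133.3] 379 mean [ 621.1 -316.5] rect [ 621.1 -316.5] [87.5 43.4] yaw -178.6
[297.9 136.2] 373 mean [ 629.3 -156.8] rect [ 629.3 -155.2] [87.7 45.5] yaw -161.5
[353.4 184. ] 358 mean [ 466.4 -299.2] rect [ 467.3 -299. ] [38.4 84.1] yaw 176.5
[304.4 190.9] 347 mean [ 461.9 -153.9] rect [ 463.  -153.5] [86.8 38.1] yaw -158.7
cork [159.2 130.9] 901 [693.7 253.5] [676.8 219.4] [263.1  63.1] yaw 89.9
cork [255.  147.6] 460 [609.2 -26.2] [591.  -19.5] [ 33.  178.5] yaw 178.3
cork [233.4 173.4] 360 [537.9  45.9] [538.   46.2] [79.3 40.9] yaw -175.5
cork [207.9 175.5] 362 [539.8 120.8] [540.7 120.7] [80.4 40.3] yaw -176.0
cork [130.5 190.4] 250 [520.9 350.5] [532.8 346.8] [ 20.6 136.5] yaw -179.9
cork [180.5 181.1] 360 [532.2 202. ] [532.3 202. ] [79.4 40.2] yaw -176.4
cork [152.1 185.6] 369 [527.9 286. ] [528.  286.2] [79.5 41.2] yaw -176.7
cork [220.5 202.7] 1165 [455.  92.] [467.2 130. ] [301.4  53.1] yaw 88.7
scene
[208.3 151.9] 185 mean [ 464.  -299.3] rect [ 465.7 -302.1] [68.2 71.8] yaw -12.3
[163.4 162. ] 245 mean [ 619.4 -311.9] rect [ 618.7 -310.3] [69.9 76.3] yaw -5.2
[227.1 175.6] 233 mean [ 465.  -147.6] rect [ 468.3 -147.3] [118.1  49.3] yaw 30.0
[176.8 190.8] 312 mean [ 633.1 -148.3] rect [ 637.7 -147.8] [112.4  60.2] yaw 26.8
cork [233.4 220.1] 277 [537.9  45.9] [537.5  45.6] [79.5 41.1] yaw -174.6
cork [244.8 237.4] 316 [540.8 121. ] [539.9 120.6] [79.7 41.1] yaw -175.9
cork [262.3 256.5] 370 [532.7 202.1] [532.4 201.9] [81.1 40.7] yaw -177.0
cork [281.1 279.2] 436 [528.  286.8] [527.4 286.8] [79.5 41.6] yaw -175.2
cork [296.2 309.5] 817 [542.6 376.6] [547.5 360.9] [ 73.1 115.4] yaw 176.2
cork [242.1 307.2] 136 [648.2 314.7] [648.2 314. ] [24.5 34.9] yaw 94.6
```

Pads agree in both views to within 1 mm and at the right size (80x40). Next I'll refine the gouge positions along their axes from the cutting edge and butt, which must be 138 mm apart.

```bash
cat > g.py <<'E'
from m import *
def gouge(c,seed,dark=None):
    im,H,S,V,dark=measure(c); yy,xx=np.mgrid[:384,:512]; near=np.hypot(xx-seed[0],yy-seed[1])<42
    hb=[b for b in blobs(dark*near,60,900) if np.hypot(*(axis(b)[0]-seed))<8]
    hb=hb[0]; h=ray(c,np.argwhere(hb)[:,::-1],16)[:,:2]
    bl=near&(S<75)&(V>110); bl=[b for b in blobs(bl,12,400) if np.hypot(*(axis(b)[0]-seed))<36]
    bl=np.any(bl,axis=0); w=ray(c,np.argwhere(bl)[:,::-1],16)[:,:2]
    d=w.mean(0)-h.mean(0); d/=np.linalg.norm(d); t=np.percentile(w@d,98); bt=np.percentile(h@d,1); n=np.array([-d[1],d[0]])
    lat=h.mean(0)@n
    o=d*((t-97+bt+41)/2)+n*lat
    return dict(o=o.round(1),yaw=np.degrees(np.arctan2(d[1],d[0])).round(1),len=(t-bt).round(1),wid=np.ptp(w@n).round(1),tip=(d*t+n*lat).round(1),lat_h_b=((w.mean(0)-h.mean(0))@n).round(1),npx=(len(h),len(w)))
E
python3 - <<'E'
from g import *
c=camera("top")
for n,s in((6,(298,136)),(14,(353,184)),(24,(304,191)),(34,(351,133))): print(n,gouge(c,s))
c=camera("scene")
for n,s in((6,(177,191)),(14,(208,152)),(24,(227,176)),(34,(163,162))): print(n,gouge(c,s))
E
```

```text
6 {'o': array([ 618.2, -140.8]), 'yaw': np.float64(126.3), 'len': np.float64(151.3), 'wid': np.float64(177.3), 'tip': array([556.8, -57.3]), 'lat_h_b': np.float64(-0.0), 'npx': (373, 435)}
14 {'o': array([ 469.4, -299.9]), 'yaw': np.float64(-4.9), 'len': np.float64(139.9), 'wid': np.float64(15.1), 'tip': array([ 567. , -308.3]), 'lat_h_b': np.float64(-0.0), 'npx': (357, 68)}
24 {'o': array([ 463.4, -153.6]), 'yaw': np.float64(17.1), 'len': np.float64(138.4), 'wid': np.float64(25.9), 'tip': array([ 556.3, -125.1]), 'lat_h_b': np.float64(0.0), 'npx': (347, 114)}
34 {'o': array([ 621.7, -317. ]), 'yaw': np.float64(0.5), 'len': np.float64(141.0), 'wid': np.float64(42.1), 'tip': array([ 720.2, -316.2]), 'lat_h_b': np.float64(-0.0), 'npx': (379, 196)}
6 {'o': array([ 617.3, -140.8]), 'yaw': np.float64(148.1), 'len': np.float64(155.9), 'wid': np.float64(266.2), 'tip': array([527.4, -84.8]), 'lat_h_b': np.float64(-0.0), 'npx': (315, 340)}
14 {'o': array([ 495.1, -258.6]), 'yaw': np.float64(56.8), 'len': np.float64(239.0), 'wid': np.float64(139.9), 'tip': array([ 575.9, -135.2]), 'lat_h_b': np.float64(0.0), 'npx': (220, 106)}
24 {'o': array([ 485.8, -137.2]), 'yaw': np.float64(31.7), 'len': np.float64(214.9), 'wid': np.float64(77.4), 'tip': array([601., -66.]), 'lat_h_b': np.float64(-0.0), 'npx': (222, 231)}
34 {'o': array([ 624., -314.]), 'yaw': np.float64(-12.8), 'len': np.float64(136.0), 'wid': np.float64(43.0), 'tip': array([ 717.6, -335.3]), 'lat_h_b': np.float64(0.0), 'npx': (249, 112)}
```

```bash
cat > plan.py <<'E'
from h import *
from scipy.spatial.transform import Rotation as Ro
def plan(wps,start=None):
    """wps: (x,y,z,yaw); each printed as the move in the tool axes at the previous waypoint"""
    o=get_obs(); p=np.array(o["position"]); R=Ro.from_euler("xyz",o["tool_rot"],degrees=True)
    if start is not None: p=np.array(start[:3],float); R=Ro.from_euler("xyz",[180,0,start[3]],degrees=True)
    for x,y,z,yaw in wps:
        q=np.array([x,y,z],float); Q=Ro.from_euler("xyz",[180,0,yaw],degrees=True)
        print((x,y,z,yaw),"cm",(R.inv().apply(q-p)/10).round(2),"rot",(R.inv()*Q).as_rotvec(degrees=True).round(1),"rows>=",round(np.linalg.norm(q-p)/62.5,1)); p,R=q,Q
E
python3 - <<'E'
from plan import *
c=camera("top"); w=ray(c,[[285.4,108.5],[304.8,148]],16)[:,:2]; d=w[0]-w[1]; L=np.linalg.norm(d); d/=L
print("g6",w.round(1),L,np.degrees(np.arctan2(d[1],d[0])),(w[0]-97*d),(w[1]+41*d))
plan([(300,300,200,110),(380,80,180,60),(463,-153,120,18),(463,-153,26,18)])
E
```

```text
g6 [[ 721.4 -131.2]
 [ 591.3 -172.7]] 136.5487409697963 17.659571862906684 [ 628.9512782  -160.67080309] [ 630.33414777 -160.23054801]
(300, 300, 200, 110) cm [-15.6  -13.04   5.32] rot [-0.   0.  46.6] rows>= 3.4
(380, 80, 180, 60) cm [-2.341e+01 -1.000e-02  2.000e+00] rot [ 0. -0. 50.] rows>= 3.8
(463, -153, 120, 18) cm [-16.03  18.84   6.  ] rot [ 0. -0. 42.] rows>= 4.1
(463, -153, 26, 18) cm [ 0.  -0.   9.4] rot [0. 0. 0.] rows>= 1.5
```

servo_tool --moves '[-15.6,-13,5.3,0,0,46.6,0.6,-15.6,-13,5.3,0,0,46.6,0.6,-15.6,-13,5.3,0,0,46.6,0.6,-15.6,-13,5.3,0,0,46.6,0.6,-15.6,-13,5.3,0,0,46.6,0.6]' --newtons 40

```text
time: 1.02
position: [300.5, 298.6, 199.9]
tool_rot: [-180.0, 0.0, 109.6]
force: [-0.0, 0.6, 0.3]
width: 0.799
grip_force: 0.0
```

servo_tool --moves '[-23.4,0,2,0,0,50,0.6,-23.4,0,2,0,0,50,0.6,-23.4,0,2,0,0,50,0.6,-23.4,0,2,0,0,50,0.6,-23.4,0,2,0,0,50,0.6]'

```text
time: 1.65
position: [380.7, 77.7, 180.1]
tool_rot: [180.0, 0.0, 59.4]
force: [-0.3, -0.0, 0.5]
width: 0.803
grip_force: 0.0
```

servo_tool --moves '[-16,18.8,6,0,0,42,0.6,-16,18.8,6,0,0,42,0.6,-16,18.8,6,0,0,42,0.6,-16,18.8,6,0,0,42,0.6,-16,18.8,6,0,0,42,0.6]'

```text
time: 2.28
position: [463.0, -155.2, 118.9]
tool_rot: [-180.0, 0.1, 17.6]
force: [-0.2, 0.9, 0.6]
width: 0.797
grip_force: 0.0
```

servo_tool --moves '[0,0,0,0,0,0,0.6]'

```text
time: 2.4
position: [462.5, -152.2, 120.0]
tool_rot: [-179.9, 0.0, 18.0]
force: [-0.6, 0.7, -0.3]
width: 0.797
grip_force: 0.0
```

servo_tool --moves '[0,0,5,0,0,0,0.6,0,0,8,0,0,0,0.6,0,0,9.3,0,0,0,0.6,0,0,9.3,0,0,0,0.6,0,0,9.3,0,0,0,-0.6]'

```text
time: 3.02
position: [463.8, -152.0, 28.8]
tool_rot: [179.9, -0.1, 18.0]
force: [0.0, -0.2, -0.0]
width: 0.606
grip_force: 0.0
```

servo_tool --moves '[0,0,0,0,0,0,-0.6,0,0,0,0,0,0,-0.6,0,0,0,0,0,0,-0.6,0,0,0,0,0,0,-0.6]'

```text
time: 3.52
position: [464.0, -152.6, 28.9]
tool_rot: [179.9, -0.1, 18.0]
force: [0.5, -0.1, 5.8]
width: 0.338
grip_force: 39.8
```

Run:
```python
from plan import *
plan([(463.5,-152.5,120,18),(540.3,121,110,4),(540.3,121,45,4)])
print("next14"); plan([(469.4,-299.5,110,-4.5),(469.4,-299.5,27,-4.5),(469.4,-299.5,110,-4.5),(532.3,202,110,4)],(540.3,121,110,4))
print("next34"); plan([(621.5,-316.5,110,0.5),(621.5,-316.5,27,0.5),(621.5,-316.5,110,0.5),(538,46,110,4)],(532.3,202,110,4))
print("next6"); plan([(629.5,-159,110,18),(629.5,-159,27,18),(629.5,-159,110,18),(528,286.4,110,4)],(538,46,110,4))
```

```text
(463.5, -152.5, 120, 18) cm [-0.02 -0.01 -9.11] rot [ 0.1 -0.1 -0. ] rows>= 1.5
(540.3, 121, 110, 4) cm [ 15.76 -23.64   1.  ] rot [ 0. -0. 14.] rows>= 4.5
(540.3, 121, 45, 4) cm [ 0.  -0.   6.5] rot [0. 0. 0.] rows>= 1.0
next14
(469.4, -299.5, 110, -4.5) cm [-10.01  41.45   0.  ] rot [ 0.  -0.   8.5] rows>= 6.8
(469.4, -299.5, 27, -4.5) cm [ 0.  -0.   8.3] rot [0. 0. 0.] rows>= 1.3
(469.4, -299.5, 110, -4.5) cm [ 0.   0.  -8.3] rot [0. 0. 0.] rows>= 1.3
(532.3, 202, 110, 4) cm [  2.34 -50.49  -0.  ] rot [ 0.   0.  -8.5] rows>= 8.1
next34
(621.5, -316.5, 110, 0.5) cm [ 5.28 52.35  0.  ] rot [-0.  -0.   3.5] rows>= 8.4
(621.5, -316.5, 27, 0.5) cm [ 0.  -0.   8.3] rot [0. 0. 0.] rows>= 1.3
(621.5, -316.5, 110, 0.5) cm [ 0.   0.  -8.3] rot [0. 0. 0.] rows>= 1.3
(538, 46, 110, 4) cm [ -8.03 -36.32  -0.  ] rot [ 0.   0.  -3.5] rows>= 6.0
next6
(629.5, -159, 110, 18) cm [ 7.7  21.09  0.  ] rot [  0.   0. -14.] rows>= 3.6
(629.5, -159, 27, 18) cm [ 0.  -0.   8.3] rot [0. 0. 0.] rows>= 1.3
(629.5, -159, 110, 18) cm [ 0.   0.  -8.3] rot [0. 0. 0.] rows>= 1.3
(528, 286.4, 110, 4) cm [  4.11 -45.5   -0.  ] rot [ 0. -0. 14.] rows>= 7.3
```

servo_tool --moves '[0,0,-3,0,0,0,-0.6,0,0,-9,0,0,0,-0.6,0,0,-9,0,0,0,-0.6]'

```text
time: 3.9
position: [465.7, -153.1, 122.2]
tool_rot: [179.7, -0.4, 18.0]
force: [0.5, -0.4, -0.7]
width: 0.342
grip_force: 40.4
```

servo_tool --moves '[1.6,-2.4,0,0,0,2,-0.6,3.2,-4.7,0,0,0,4,-0.6,5.6,-8.3,0,0,0,6,-0.6,7.9,-11.8,0,0,0,8,-0.6,9.5,-14.2,0,0,0,10,-0.6]'

```text
time: 4.53
position: [509.2, 13.9, 116.5]
tool_rot: [-180.0, 0.0, 8.0]
force: [-0.2, 0.3, -1.5]
width: 0.342
grip_force: 40.3
```

Run:
```python
from plan import *
plan([(540.3,121,115,4)])
o=get_obs(); print(o["position"],o["tool_rot"],o["force"])
c=camera("top"); cv2.imwrite("pics/hold.png",cv2.resize(c["color"][90:230,130:330,::-1],(800,560),interpolation=cv2.INTER_CUBIC))
```

```text
(540.3, 121, 115, 4) cm [  4.56 -10.18   0.15] rot [-0.  0.  4.] rows>= 1.8
[509.21715733  13.89242314 116.51160525] [-1.79976298e+02  4.86674370e-02  7.96743410e+00] [-0.21488677  0.26815371 -1.50842578]
```

View pics/hold.png

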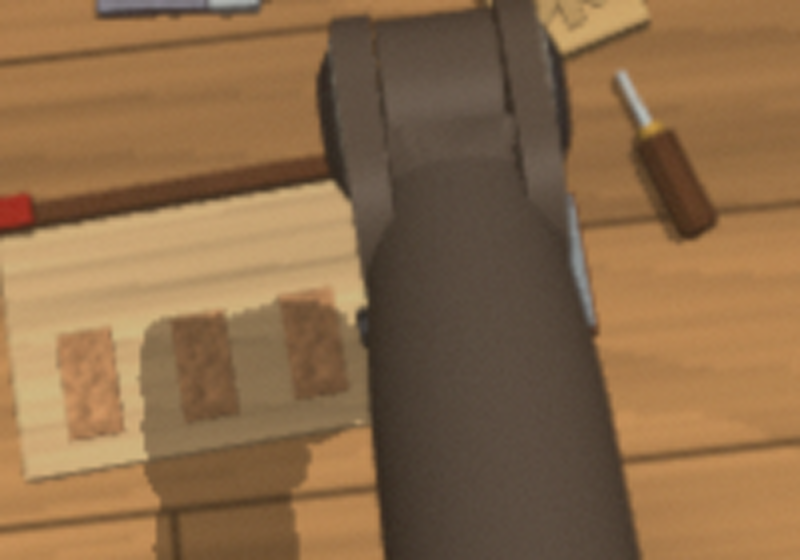

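The top view is blocked by the arm: it covers everything around x=450 in the crop, so the held gouge can't be seen. I'll use the scene camera above the pad.

servo_tool --moves '[1.5,-3.4,0,0,0,1.5,-0.6,3,-6.8,0,0,0,3,-0.6,4.1,-9.2,0,0,0,4,-0.6,4.6,-10.2,0,0,0,4,-0.6,4.6,-10.2,3,0,0,4,-0.6]'

```text
time: 5.2
position: [548.3, 79.6, 89.0]
tool_rot: [-178.2, -0.2, 7.5]
force: [-0.1, 0.7, -1.7]
width: 0.34
grip_force: 40.4
```

Run:
```python
from plan import *
plan([(540.3,121,45.5,4)])
c=camera("scene"); cv2.imwrite("pics/hold2.png",cv2.resize(c["color"][130:330,150:400,::-1],(750,600),interpolation=cv2.INTER_CUBIC))
```

```text
(540.3, 121, 45.5, 4) cm [-0.27 -4.07  4.47] rot [-1.8 -0.2  3.5] rows>= 1.0
```

View pics/hold2.png

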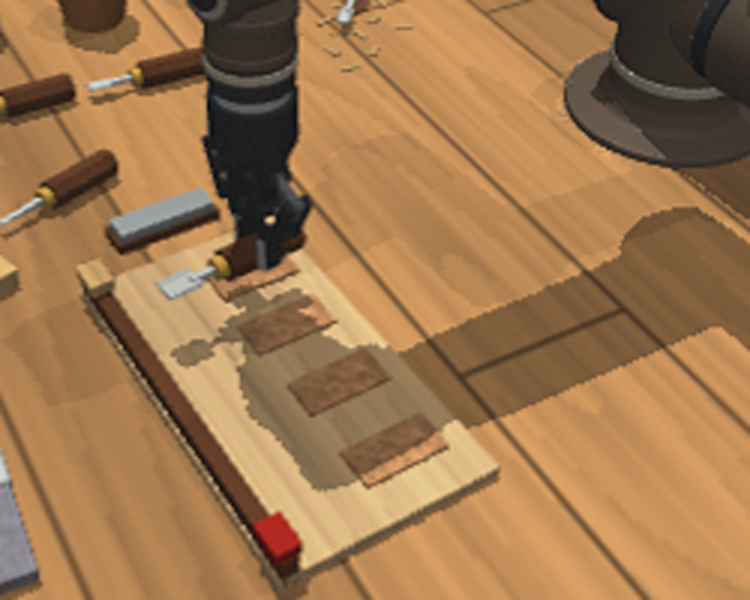

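The gouge is held level, with its blade at (180,287) in the crop. The arm is at y=80 instead of 121, so I'll check the joints.

servo_tool --moves '[0,0,0,0,0,0,-0.6]'

```text
time: 5.38
position: [545.1, 79.1, 86.6]
tool_rot: [-178.2, 0.2, 7.5]
force: [-0.3, -0.4, -1.8]
width: 0.341
grip_force: 40.3
```

Run:
```python
from plan import *
plan([(540.3,121,87,4)]); o=get_obs(); print(o["joints"].round(1),o["dq"].round(1),o["force"])
```

```text
(540.3, 121, 87, 4) cm [ 0.07 -4.21  0.09] rot [-1.8  0.3  3.5] rows>= 0.7
[  7.4  13.1 -16.4  60.7   1.8 179.9] [ 0.1 -1.1  1.8  0.3  0.   0.1] [-0.34981164 -0.40721788 -1.82155773]
```

Joint 6 is at its 180° limit. I'll set the gouge down on pad_4 for now and regrasp it with the tool half a turn round.

Run:
```python
from plan import *
plan([(538,46,87,7)])
```

```text
(538, 46, 87, 7) cm [-1.13  3.19 -0.13] rot [-1.8  0.2  0.5] rows>= 0.5
```

servo_tool --moves '[-0.6,1.6,0,-1,0,0.5,-0.6,-1.1,3.2,0,-1.8,0,0.5,-0.6,-1.1,3.2,0,-1.8,0,0.5,-0.6,-1.1,3.2,0,-1.8,0,0.5,-0.6]'

```text
time: 5.88
position: [539.4, 46.5, 86.8]
tool_rot: [180.0, 0.0, 7.0]
force: [0.1, 0.2, -0.4]
width: 0.342
grip_force: 40.3
```

Run:
```python
from plan import *
plan([(538,46,45.5,7)]); o=get_obs(); print(o["position"],o["tool_rot"],o["joints"].round(1))
```

```text
(538, 46, 45.5, 7) cm [-0.14  0.03  4.13] rot [ 0.  0. -0.] rows>= 0.7
[539.4080334   46.45826151  86.75559682] [1.79981807e+02 1.37237343e-02 6.96384429e+00] [  4.9  12.  -17.8  60.2  -0.  178. ]
```

servo_tool --moves '[0,0,2,0,0,0,-0.6,0,0,3.3,0,0,0,-0.6,0,0,4.1,0,0,0,-0.6,0,0,4.2,0,0,0,-0.6]'

```text
time: 6.38
position: [538.9, 46.8, 44.9]
tool_rot: [180.0, 0.1, 7.0]
force: [-5.7, 0.1, 10.0]
width: 0.337
grip_force: 41.7
```

servo_tool --moves '[0,0,0,0,0,0,-0.6]'

```text
time: 6.5
position: [538.9, 46.8, 44.9]
tool_rot: [180.0, 0.1, 7.0]
force: [-3.8, -1.1, 5.1]
width: 0.339
grip_force: 41.0
```

Contact. Release, lift and turn the tool by 180°.

servo_tool --moves '[0,0,0,0,0,0,0.2,0,0,0,0,0,0,0.2,0,0,0,0,0,0,0.2,0,0,-4,0,0,0,0.4,0,0,-8,0,0,0,0.4]'

```text
time: 7.12
position: [538.9, 46.6, 124.7]
tool_rot: [180.0, 0.1, 7.0]
force: [1.4, -0.4, 0.1]
width: 0.7
grip_force: 0.0
```

servo_tool --moves '[0,0,0,0,0,-50,0.4,0,0,0,0,0,-50,0.4,0,0,0,0,0,-50,0.4,0,0,0,0,0,-50,0.4,0,0,0,0,0,-50,0.4]'

```text
time: 7.75
position: [539.3, 46.7, 124.2]
tool_rot: [-180.0, 0.1, 57.3]
force: [-0.6, -0.4, -0.7]
width: 0.702
grip_force: 0.0
```

servo_tool --moves '[0,0,0,0,0,-50,0.4,0,0,0,0,0,-50,0.4,0,0,0,0,0,-50,0.4,0,0,0,0,0,-50,0.4,0,0,0,0,0,-50,0.4]'

```text
time: 8.38
position: [539.3, 46.7, 124.3]
tool_rot: [-179.9, 0.0, 107.3]
force: [0.2, -0.2, 0.1]
width: 0.7
grip_force: 0.0
```

servo_tool --moves '[0,0,0,0,0,-50,0.4,0,0,0,0,0,-50,0.4,0,0,0,0,0,-50,0.4,0,0,0,0,0,-50,0.4,0,0,0,0,0,-50,0.4]'

```text
time: 9.0
position: [539.3, 46.7, 124.2]
tool_rot: [-179.9, -0.0, 157.3]
force: [0.4, -0.1, 0.6]
width: 0.703
grip_force: 0.0
```

servo_tool --moves '[0,0,0,0,0,-30,0.4,0,0,0,0,0,-30,0.4,0,0,0,0,0,-30,0.4,0,0,0,0,0,-30,0.4]'

```text
time: 9.5
position: [539.3, 46.7, 124.2]
tool_rot: [-180.0, -0.1, -173.1]
force: [-0.2, 0.2, -0.3]
width: 0.703
grip_force: 0.0
```

Run:
```python
from plan import *
plan([(538.5,46.5,120,187),(538.5,46.5,45,187)]); o=get_obs(); print(o["position"],o["tool_rot"],o["joints"].round(1))
c=camera("scene"); cv2.imwrite("pics/rel.png",cv2.resize(c["color"][130:330,150:400,::-1],(750,600),interpolation=cv2.INTER_CUBIC))
```

```text
(538.5, 46.5, 120, 187) cm [ 0.08 -0.01  0.42] rot [-0.  -0.1 -0.1] rows>= 0.1
(538.5, 46.5, 45, 187) cm [ 0.  -0.   7.5] rot [0. 0. 0.] rows>= 1.2
[539.31412186  46.69050843 124.219093  ] [-1.79967383e+02 -6.28811735e-02 -1.73094068e+02] [  5.   10.8 -14.4  64.9  -0.   -1.9]
```

View pics/rel.png

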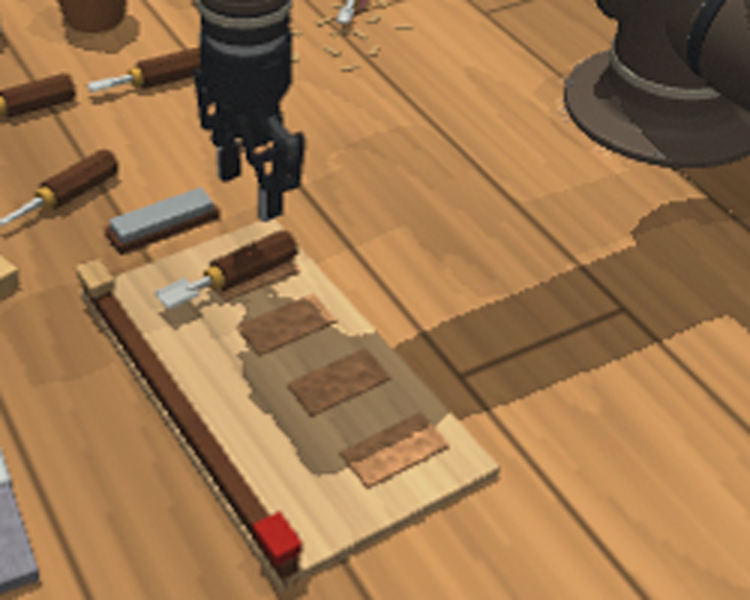

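The gouge lies flat on pad_4, handle around (255,260) in the crop. I'll regrasp it and move it to pad_3.

servo_tool --moves '[0,0,4,0,0,0,0.4,0,0,7,0,0,0,0.4,0,0,7.9,0,0,0,0.4,0,0,7.9,0,0,0,-0.6,0,0,7.9,0,0,0,-0.6]'

```text
time: 10.18
position: [540.2, 46.8, 46.8]
tool_rot: [-180.0, 0.1, -173.0]
force: [-0.1, 0.2, -1.2]
width: 0.337
grip_force: 39.9
```

servo_tool --moves '[0,0,0,0,0,0,-0.6,0,0,0,0,0,0,-0.6,0,0,-2,0,0,0,-0.6,0,0,-5,0,0,0,-0.6,0,0,-5,0,0,0,-0.6]'

```text
time: 10.8
position: [540.7, 46.8, 97.5]
tool_rot: [-180.0, 0.2, -173.0]
force: [0.5, 0.2, -1.6]
width: 0.341
grip_force: 40.0
```

Run:
```python
from plan import *
plan([(540.3,121,95,184)])
c=camera("scene"); print(ray(c,[[205,229],[248.3,210]],31))
```

```text
(540.3, 121, 95, 184) cm [-0.86  7.37  0.24] rot [-0.   0.2  3. ] rows>= 1.2
[[627.91411077  56.7525651   31.        ]
 [489.09096034  42.30157412  31.        ]]
```

servo_tool --moves '[-0.5,2.5,0,0,0,1,-0.6,-1,5,0,0,0,2,-0.6,-1.4,7.3,0,0,0,3,-0.6,-1.4,7.3,0,0,0,3,-0.6,-1.4,7.3,2,0,0,3,-0.6]'

```text
time: 11.48
position: [544.7, 120.7, 75.3]
tool_rot: [-180.0, 0.0, -176.0]
force: [-0.0, 0.5, -0.5]
width: 0.336
grip_force: 40.0
```

servo_tool --moves '[0,0,1.8,0,0,0,-0.6,0,0,2.8,0,0,0,-0.6,0,0,2.9,0,0,0,-0.6,0,0,3,0,0,0,-0.6]'

```text
time: 11.98
position: [543.7, 120.1, 46.3]
tool_rot: [-179.9, -0.1, -176.0]
force: [-8.0, -1.3, 14.8]
width: 0.336
grip_force: 42.4
```

servo_tool --moves '[0,0,0,0,0,0,0.2,0,0,0,0,0,0,0.2,0,0,0,0,0,0,0.2,0,0,-4,0,0,0,0.4,0,0,-8,0,0,0,0.4]'

```text
time: 12.6
position: [543.8, 120.7, 125.5]
tool_rot: [-179.9, -0.1, -176.0]
force: [0.5, 0.8, -0.1]
width: 0.699
grip_force: 0.0
```

Run:
```python
from plan import *
plan([(469.4,-299.5,115,175.5)])
```

```text
(469.4, -299.5, 115, 175.5) cm [ 10.35 -41.4    1.12] rot [-0.1 -0.1  8.5] rows>= 6.8
```

servo_tool --moves '[5.2,-20.7,0.6,0,0,0,0.6,5.2,-20.7,0.6,0,0,0,0.6,5.2,-20.7,0.6,0,0,0,0.6,5.2,-20.7,0.6,0,0,0,0.6]'

```text
time: 13.1
position: [506.0, -91.9, 119.3]
tool_rot: [-179.9, -0.1, -176.2]
force: [0.0, 1.0, 0.3]
width: 0.802
grip_force: 0.0
```

servo_tool --moves '[5.2,-20.7,0.6,0,0,8.5,0.6,5.2,-20.7,0.6,0,0,8.5,0.6,5.2,-20.7,0.6,0,0,8.5,0.6,5.2,-20.7,0.6,0,0,8.5,0.6,5.2,-20.7,0.6,0,0,8.5,0.6]'

```text
time: 13.72
position: [468.8, -301.2, 113.2]
tool_rot: [-180.0, -0.1, 175.3]
force: [-0.2, 0.1, -0.4]
width: 0.802
grip_force: 0.0
```

Run:
```python
from plan import *
from g import gouge
plan([(469.4,-299.5,27,175.5)])
c=camera("top"); print(gouge(c,(207,174)))
cv2.imwrite("pics/p3.png",cv2.resize(c["color"][110:230,120:280,::-1],(800,600),interpolation=cv2.INTER_CUBIC))
```

```text
(469.4, -299.5, 27, 175.5) cm [-0.06  0.18  8.62] rot [-0.  -0.1 -0.2] rows>= 1.4
{'o': array([545.9, 122.8]), 'yaw': np.float64(3.4), 'len': np.float64(141.2), 'wid': np.float64(27.9), 'tip': array([644.4, 128.6]), 'lat_h_b': np.float64(-0.0), 'npx': (263, 121)}
```

View pics/p3.png

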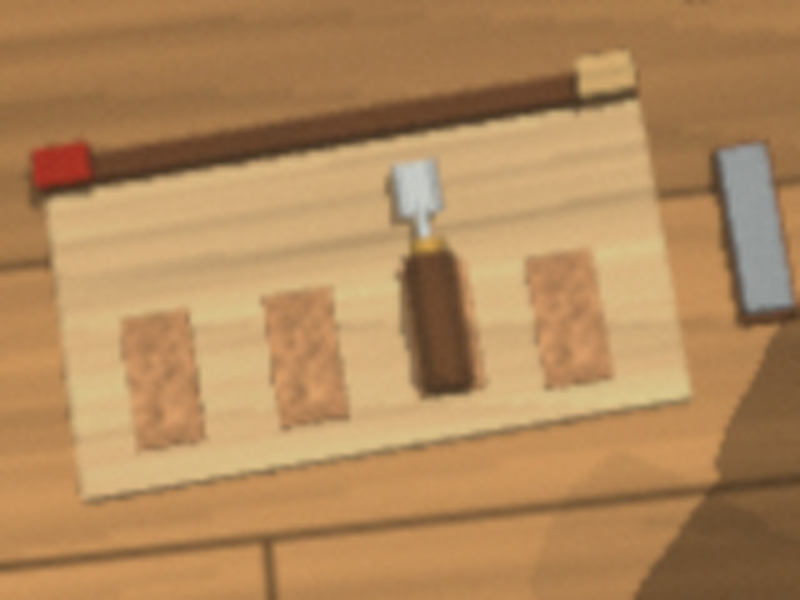

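Gouge_24 lies on pad_3, with its handle at (435,320) in the crop. Corrected for height it is at about (542,122), against a pad centre of (540,121), which is good. Now I'll grasp gouge_14.

servo_tool --moves '[0,0,4.5,0,0,0,0.6,0,0,7.5,0,0,0,0.6,0,0,8.6,0,0,0,0.6,0,0,8.6,0,0,0,-0.6,0,0,8.6,0,0,0,-0.6]'

```text
time: 14.4
position: [470.3, -299.8, 29.1]
tool_rot: [-179.9, 0.1, 175.5]
force: [-0.9, -1.8, 1.0]
width: 0.376
grip_force: 0.7
```

servo_tool --moves '[0,0,0,0,0,0,-0.6,0,0,0,0,0,0,-0.6,0,0,0,0,0,0,-0.6,0,0,-2,0,0,0,-0.6,0,0,-6,0,0,0,-0.6]'

```text
time: 15.02
position: [468.2, -298.7, 86.9]
tool_rot: [179.9, -0.2, 175.5]
force: [0.7, -0.4, -0.3]
width: 0.342
grip_force: 39.8
```

servo_tool --moves '[0,0,-2.5,0,0,0,-0.6,0,0,-2.5,0,0,0,-0.6]'

```text
time: 15.28
position: [470.6, -300.2, 115.0]
tool_rot: [-179.8, 0.2, 175.5]
force: [-0.3, 0.1, -2.1]
width: 0.34
grip_force: 39.9
```

Run:
```python
from plan import *
plan([(500,-60,112,175.5),(533,202,112,184)])
```

```text
(500, -60, 112, 175.5) cm [-1.04 24.17  0.23] rot [-0.2  0.2 -0. ] rows>= 3.9
(533, 202, 112, 184) cm [-1.23 26.38  0.  ] rot [-0.   0.  -8.5] rows>= 4.2
```

servo_tool --moves '[-0.2,4,0,0,0,0,-0.6,-0.4,10,0,0,0,0,-0.6,-0.7,16,0,0,0,0,-0.6,-0.9,21,0,0,0,0,-0.6,-1,24.2,0,0,0,0,-0.6]'

```text
time: 15.9
position: [497.5, -56.7, 111.0]
tool_rot: [-180.0, -0.2, 175.6]
force: [0.4, -0.5, -1.0]
width: 0.34
grip_force: 39.9
```

servo_tool --moves '[-0.2,5,0,0,0,-2,-0.6,-0.5,11,0,0,0,-4,-0.6,-0.8,17,0,0,0,-6,-0.6,-1,22.5,0,0,0,-8.5,-0.6,-1.2,25.8,0,0,0,-8.5,-0.6]'

```text
time: 16.52
position: [529.8, 199.7, 110.5]
tool_rot: [-180.0, -0.2, -175.9]
force: [0.9, -0.5, -1.4]
width: 0.341
grip_force: 40.0
```

servo_tool --moves '[0,0,0,0,0,0,-0.6,0,0,0,0,0,0,-0.6]'

```text
time: 16.77
position: [529.8, 196.7, 111.0]
tool_rot: [-179.9, -0.2, -176.0]
force: [-0.0, -0.9, -0.9]
width: 0.339
grip_force: 40.0
```

Run:
```python
from plan import *
plan([(533.5,202,75,184)])
```

```text
(533.5, 202, 75, 184) cm [-0.42  0.5   3.6 ] rot [-0.1 -0.2  0. ] rows>= 0.6
```

servo_tool --moves '[-0.4,0.5,0,0,0,0,-0.6,-0.4,0.5,3,0,0,0,-0.6,-0.4,0.5,5.5,0,0,0,-0.6,-0.4,0.5,6.4,0,0,0,-0.6,-0.4,0.5,6.5,0,0,0,-0.6]'

```text
time: 17.4
position: [534.1, 202.1, 47.1]
tool_rot: [-180.0, -0.1, -176.1]
force: [0.4, 0.0, -0.9]
width: 0.335
grip_force: 40.0
```

servo_tool --moves '[0,0,0,0,0,0,-0.6]'

```text
time: 17.52
position: [534.8, 202.6, 48.2]
tool_rot: [-180.0, 0.0, -176.0]
force: [0.6, 0.3, -0.8]
width: 0.338
grip_force: 40.0
```

servo_tool --moves '[0,0,0.2,0,0,0,-0.6,0,0,0.4,0,0,0,-0.6,0,0,0.4,0,0,0,-0.6]'

```text
time: 17.9
position: [534.8, 202.8, 45.4]
tool_rot: [-180.0, 0.1, -176.0]
force: [-3.8, -1.2, 10.2]
width: 0.337
grip_force: 41.3
```

servo_tool --moves '[0,0,0,0,0,0,0.2,0,0,0,0,0,0,0.2,0,0,0,0,0,0,0.2,0,0,-4,0,0,0,0.4,0,0,-8,0,0,0,0.4]'

```text
time: 18.52
position: [533.7, 202.5, 123.5]
tool_rot: [-179.9, -0.2, -176.0]
force: [0.3, -0.1, 0.0]
width: 0.697
grip_force: 0.0
```

servo_tool --moves '[0,0,0,0,0,0,0.4]'

```text
time: 18.65
position: [536.1, 203.3, 126.6]
tool_rot: [179.9, 0.3, -176.0]
force: [0.2, -0.0, -0.4]
width: 0.701
grip_force: 0.0
```

Run:
```python
from plan import *
plan([(570,-60,120,184),(621.5,-316.5,115,180.5)])
```

```text
(570, -60, 120, 184) cm [ -1.54 -26.51   0.64] rot [ 0.1  0.3 -0. ] rows>= 4.2
(621.5, -316.5, 115, 180.5) cm [ -3.35 -25.95   0.5 ] rot [ 0.  -0.   3.5] rows>= 4.2
```

servo_tool --moves '[-1.5,-26.5,0.5,0,0,0,0.6,-1.5,-26.5,0.5,0,0,0,0.6,-1.5,-26.5,0.5,0,0,0,0.6,-1.5,-26.5,0.5,0,0,0,0.6,-1.5,-26.5,0.5,0,0,0,0.6]'

```text
time: 19.27
position: [567.2, -63.9, 117.1]
tool_rot: [-180.0, -0.1, -176.2]
force: [-0.2, 0.2, -0.5]
width: 0.798
grip_force: 0.0
```

servo_tool --moves '[-3.4,-26,0.5,0,0,3.5,0.6,-3.4,-26,0.5,0,0,3.5,0.6,-3.4,-26,0.5,0,0,3.5,0.6,-3.4,-26,0.5,0,0,3.5,0.6,-3.4,-26,0.5,0,0,3.5,0.6]'

```text
time: 19.9
position: [619.7, -320.3, 111.5]
tool_rot: [-180.0, -0.1, -179.7]
force: [0.3, 0.0, -0.3]
width: 0.803
grip_force: 0.0
```

servo_tool --moves '[0,0,0,0,0,0,0.6,0,0,0,0,0,0,0.6]'

```text
time: 20.15
position: [619.7, -315.7, 113.3]
tool_rot: [180.0, -0.1, -179.4]
force: [-0.1, -0.6, 0.0]
width: 0.798
grip_force: 0.0
```

Run:
```python
from plan import *
from g import gouge
plan([(621.5,-316.5,27,180.5)])
c=camera("top"); print(gouge(c,(181,180)))
```

```text
(621.5, -316.5, 27, 180.5) cm [-0.2  -0.08  8.62] rot [ 0.  -0.1  0.1] rows>= 1.4
{'o': array([539.2, 206.2]), 'yaw': np.float64(3.7), 'len': np.float64(141.7), 'wid': np.float64(18.0), 'tip': array([637.8, 212.5]), 'lat_h_b': np.float64(-0.0), 'npx': (216, 82)}
```

Gouge_14 is about 3 mm from the centre of pad_2. Now gouge_34.

servo_tool --moves '[-0.2,0,4.5,0,0,0,0.6,-0.2,0,7.5,0,0,0,0.6,-0.2,0,8.6,0,0,0,0.6,-0.2,0,8.6,0,0,0,0.6,-0.2,0,8.6,0,0,0,-0.6]'

```text
time: 20.82
position: [622.6, -317.8, 29.4]
tool_rot: [-179.9, 0.1, -179.5]
force: [0.1, 0.4, -0.8]
width: 0.599
grip_force: 0.0
```

servo_tool --moves '[0,0,0,0,0,0,-0.6,0,0,0,0,0,0,-0.6,0,0,0,0,0,0,-0.6,0,0,0,0,0,0,-0.6]'

```text
time: 21.32
position: [622.6, -318.4, 29.4]
tool_rot: [-179.9, 0.1, -179.5]
force: [-0.6, -0.1, 5.7]
width: 0.344
grip_force: 40.7
```

servo_tool --moves '[0,0,-2,0,0,0,-0.6,0,0,-5,0,0,0,-0.6,0,0,-8.5,0,0,0,-0.6,0,0,-8.5,0,0,0,-0.6]'

```text
time: 21.82
position: [623.2, -318.5, 116.1]
tool_rot: [-179.8, 0.2, -179.5]
force: [0.0, -0.1, -1.4]
width: 0.34
grip_force: 39.9
```

Run:
```python
from plan import *
plan([(580,-135,112,180.5),(538,46,112,184)])
```

```text
(580, -135, 112, 180.5) cm [ 4.17 18.39  0.33] rot [-0.2  0.2 -0. ] rows>= 3.0
(538, 46, 112, 184) cm [ 4.04 18.14  0.  ] rot [ 0.   0.  -3.5] rows>= 3.0
```

servo_tool --moves '[0.8,3.5,0,0,0,0,-0.6,1.8,8,0,0,0,0,-0.6,2.8,12.5,0,0,0,0,-0.6,3.7,16.5,0,0,0,0,-0.6,4.2,18.4,0,0,0,0,-0.6]'

```text
time: 22.45
position: [576.9, -132.2, 111.3]
tool_rot: [-180.0, -0.2, -179.4]
force: [-0.9, 0.0, -0.6]
width: 0.337
grip_force: 39.9
```

servo_tool --moves '[0.8,4,0,0,0,-1,-0.6,1.9,8.5,0,0,0,-2,-0.6,2.9,13,0,0,0,-3,-0.6,3.7,16.7,0,0,0,-3.5,-0.6,4,18.1,0,0,0,-3.5,-0.6]'

```text
time: 23.08
position: [536.0, 47.8, 111.8]
tool_rot: [-180.0, -0.1, -175.9]
force: [-0.0, -0.3, -1.6]
width: 0.341
grip_force: 40.0
```

servo_tool --moves '[0,0,1,0,0,0,-0.6,0,0,2.5,0,0,0,-0.6,0,0,3,0,0,0,-0.6,0,0,3,0,0,0,-0.6]'

```text
time: 23.58
position: [536.1, 45.7, 81.3]
tool_rot: [-180.0, -0.2, -176.1]
force: [-0.3, 0.5, -0.6]
width: 0.346
grip_force: 40.0
```

Run:
```python
from plan import *
plan([(538.5,45.5,45,184)])
```

```text
(538.5, 45.5, 45, 184) cm [-0.25 -0.04  3.63] rot [-0.  -0.2 -0.1] rows>= 0.6
```

servo_tool --moves '[0,0,1.5,0,0,0,-0.6,0,0,2.8,0,0,0,-0.6,0,0,3.4,0,0,0,-0.6,0,0,3.6,0,0,0,-0.6,0,0,3.6,0,0,0,-0.6]'

```text
time: 24.2
position: [536.5, 46.6, 46.4]
tool_rot: [-180.0, -0.1, -176.0]
force: [-0.1, -0.2, -2.1]
width: 0.341
grip_force: 40.0
```

servo_tool --moves '[0,0,0,0,0,0,-0.6]'

```text
time: 24.32
position: [536.8, 46.6, 46.7]
tool_rot: [-180.0, -0.0, -176.0]
force: [0.5, -0.5, -1.1]
width: 0.34
grip_force: 40.0
```

servo_tool --moves '[0,0,0.2,0,0,0,-0.6,0,0,0.3,0,0,0,-0.6,0,0,0.3,0,0,0,-0.6]'

```text
time: 24.7
position: [536.9, 46.6, 45.3]
tool_rot: [-180.0, 0.1, -176.0]
force: [-4.8, -0.4, 11.5]
width: 0.339
grip_force: 41.5
```

servo_tool --moves '[0,0,0,0,0,0,0.2,0,0,0,0,0,0,0.2,0,0,0,0,0,0,0.2,0,0,-4,0,0,0,0.4,0,0,-8,0,0,0,0.4]'

```text
time: 25.32
position: [536.0, 46.6, 123.6]
tool_rot: [-180.0, -0.2, -176.0]
force: [1.1, -0.4, -0.8]
width: 0.701
grip_force: 0.0
```

servo_tool --moves '[0,0,0,0,0,0,0.6]'

```text
time: 25.45
position: [538.6, 46.8, 126.6]
tool_rot: [-180.0, 0.3, -176.0]
force: [0.2, -0.5, 0.4]
width: 0.799
grip_force: 0.0
```

Run:
```python
from plan import *
plan([(629.5,-159,115,198)])
```

```text
(629.5, -159, 115, 198) cm [ -7.63 -21.16   1.21] rot [ -0.1   0.3 -14. ] rows>= 3.6
```

servo_tool --moves '[-7.6,-21.2,1,0,0,-14,0.6,-7.6,-21.2,1,0,0,-14,0.6,-7.6,-21.2,1,0,0,-14,0.6,-7.6,-21.2,1,0,0,-14,0.6,-7.6,-21.2,1,0,0,-14,0.6]'

```text
time: 26.08
position: [627.2, -162.3, 111.1]
tool_rot: [180.0, -0.2, -162.2]
force: [-0.7, -0.1, -0.1]
width: 0.8
grip_force: 0.0
```

servo_tool --moves '[0,0,0,0,0,0,0.6,0,0,0,0,0,0,0.6]'

```text
time: 26.32
position: [626.6, -158.4, 113.2]
tool_rot: [180.0, -0.1, -161.9]
force: [-0.4, 0.7, -0.3]
width: 0.802
grip_force: 0.0
```

Run:
```python
from plan import *
from g import gouge
plan([(629.5,-159,27,198)])
c=camera("top"); cv2.imwrite("pics/p4.png",cv2.resize(c["color"][90:230,120:320,::-1],(800,560),interpolation=cv2.INTER_CUBIC)); print(gouge(c,(233,173)))
```

```text
(629.5, -159, 27, 198) cm [-0.27 -0.15  8.62] rot [ 0.  -0.1  0.1] rows>= 1.4
{'o': array([542.4,  47. ]), 'yaw': np.float64(4.3), 'len': np.float64(140.9), 'wid': np.float64(37.4), 'tip': array([640.6,  54.5]), 'lat_h_b': np.float64(0.0), 'npx': (303, 153)}
```

View pics/p4.png

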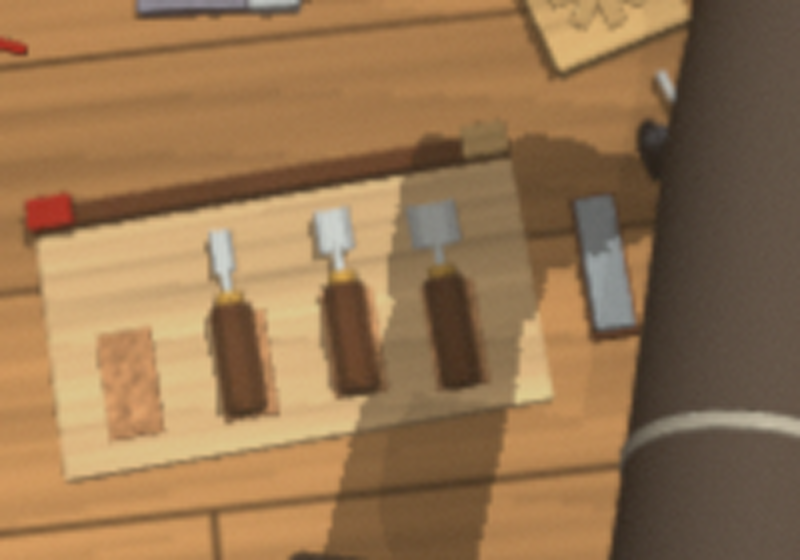

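Three gouges lie in order on pads 2-4, with handles at (240,355), (352,335) and (455,330) in the crop, each within a few mm of its pad centre. Now gouge_6.

servo_tool --moves '[-0.2,-0.1,4.5,0,0,0,0.6,-0.2,-0.1,7.5,0,0,0,0.6,-0.2,-0.1,8.6,0,0,0,0.6,-0.2,-0.1,8.6,0,0,0,0.6,-0.2,-0.1,8.6,0,0,0,-0.6]'

```text
time: 27.0
position: [630.2, -160.0, 29.1]
tool_rot: [-179.9, 0.1, -162.0]
force: [0.6, 0.2, 0.0]
width: 0.606
grip_force: 0.0
```

servo_tool --moves '[0,0,0,0,0,0,-0.6,0,0,0,0,0,0,-0.6,0,0,0,0,0,0,-0.6,0,0,0,0,0,0,-0.6]'

```text
time: 27.5
position: [630.2, -160.3, 29.0]
tool_rot: [-179.9, 0.1, -162.0]
force: [-0.7, 0.4, 6.0]
width: 0.339
grip_force: 40.9
```

servo_tool --moves '[0,0,-2,0,0,0,-0.6,0,0,-5,0,0,0,-0.6,0,0,-9,0,0,0,-0.6,0,0,-9,0,0,0,-0.6]'

```text
time: 28.0
position: [631.2, -160.5, 121.3]
tool_rot: [-179.8, 0.2, -162.0]
force: [1.4, -0.3, -1.8]
width: 0.34
grip_force: 40.1
```

Run:
```python
from plan import *
plan([(580,60,120,198),(528,286,120,184)])
```

```text
(580, 60, 120, 198) cm [-1.94 22.55  0.05] rot [-0.2  0.2 -0. ] rows>= 3.6
(528, 286, 120, 184) cm [-2.04 23.1   0.  ] rot [ 0. -0. 14.] rows>= 3.7
```

servo_tool --moves '[-0.4,4,0,0,0,0,-0.6,-0.9,9.5,0,0,0,0,-0.6,-1.4,15,0,0,0,0,-0.6,-1.7,20,0,0,0,0,-0.6,-1.9,22.5,0,0,0,0,-0.6]'

```text
time: 28.62
position: [576.3, 62.2, 116.1]
tool_rot: [180.0, -0.2, -161.9]
force: [0.6, 0.3, -0.8]
width: 0.337
grip_force: 40.1
```

servo_tool --moves '[-0.4,5,0,0,0,3,-0.6,-0.9,10.5,0,0,0,6,-0.6,-1.4,16,0,0,0,10,-0.6,-1.8,21,0,0,0,14,-0.6,-2,23.1,0,0,0,14,-0.6]'

```text
time: 29.25
position: [524.1, 287.9, 116.0]
tool_rot: [-179.9, -0.1, -175.8]
force: [0.6, -0.3, -1.0]
width: 0.338
grip_force: 40.1
```

servo_tool --moves '[0,0,1,0,0,0,-0.6,0,0,2.5,0,0,0,-0.6,0,0,4,0,0,0,-0.6,0,0,4,0,0,0,-0.6,0,0,4,0,0,0,-0.6]'

```text
time: 29.88
position: [525.7, 285.2, 77.2]
tool_rot: [-180.0, -0.1, -176.1]
force: [0.6, -0.1, -1.4]
width: 0.343
grip_force: 40.1
```

Run:
```python
from plan import *
plan([(528,286.3,44,184)])
```

```text
(528, 286.3, 44, 184) cm [-0.24  0.1   3.32] rot [-0.  -0.1 -0.1] rows>= 0.5
```

servo_tool --moves '[-0.1,0.1,1.5,0,0,0,-0.6,-0.1,0.1,2.6,0,0,0,-0.6,-0.1,0.1,3.2,0,0,0,-0.6,-0.1,0.1,3.4,0,0,0,-0.6,-0.1,0.1,3.4,0,0,0,-0.6]'

```text
time: 30.5
position: [525.7, 286.6, 45.0]
tool_rot: [-180.0, -0.1, -176.0]
force: [-7.0, -3.8, 15.9]
width: 0.341
grip_force: 42.1
```

servo_tool --moves '[0,0,0,0,0,0,-0.6]'

```text
time: 30.62
position: [525.7, 286.6, 45.0]
tool_rot: [-180.0, -0.1, -176.0]
force: [-7.6, -4.7, 14.7]
width: 0.34
grip_force: 42.1
```

Released, then retreat towards −x and to the left, clear of the top view.

servo_tool --moves '[0,0,0,0,0,0,0.2,0,0,0,0,0,0,0.2,0,0,0,0,0,0,0.2,0,0,-4,0,0,0,0.3,0,0,-10,0,0,0,0.3]'

```text
time: 31.25
position: [525.3, 286.3, 141.9]
tool_rot: [-179.8, -0.3, -176.0]
force: [0.3, 0.6, -0.9]
width: 0.645
grip_force: 0.0
```

servo_tool --moves '[18,12,-3,0,0,0,0.3,18,12,-3,0,0,0,0.3,18,12,-3,0,0,0,0.3,18,12,-3,0,0,0,0.3,18,12,-3,0,0,0,0.3]'

```text
time: 31.88
position: [337.1, 395.2, 173.7]
tool_rot: [180.0, -0.0, -175.8]
force: [0.1, -0.1, 0.9]
width: 0.651
grip_force: 0.0
```

Run:
```python
from plan import *
import g
from g import gouge
c=camera("top"); cv2.imwrite("pics/f.png",cv2.resize(c["color"][90:230,120:320,::-1],(800,560),interpolation=cv2.INTER_CUBIC))
cam=c["world_from_camera"][:3,3]
P={6:(528,286.4),14:(532.3,202),24:(540.3,120.8),34:(538,46)}
for n,s in((6,(151,183)),(14,(180,179)),(24,(208,174)),(34,(233,173))):
    try:
        r=gouge(c,s); o=r["o"]+(cam[:2]-r["o"])*16/(cam[2]-16); print(n,o.round(1),(o-P[n]).round(1),r["yaw"],r["len"],r["wid"])
    except Exception as e: print(n,e)
print(get_obs()["position"],get_obs()["force"])
```

```text
6 [528.5 287.3] [0.5 0.9] 4.3 137.9 8.9
14 [534.3 204.2] [2.  2.2] 3.6 143.2 18.0
24 [550.4 116.5] [10.1 -4.3] -25.1 158.0 108.7
34 [538.3  48.6] [0.3 2.6] 3.7 140.6 38.0
[338.06349233 394.57348072 173.38711759] [-0.34649733 -0.65418251  0.03474504]
```

View pics/f.png

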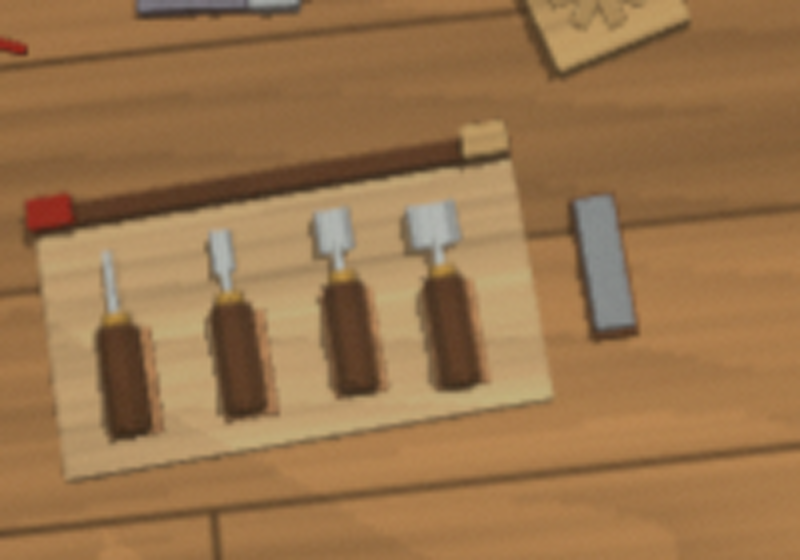

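All four lie in order with their handles on the pads, at (125,380), (240,355), (352,335) and (455,330). The 24's reading mixed in its neighbour's blade; in the picture it hasn't moved from its earlier good position. I'll let the arm settle, then hand in.

servo_tool --moves '[0,0,0,0,0,0,0.3,0,0,0,0,0,0,0.3,0,0,0,0,0,0,0.3]'

```text
time: 32.3
position: [339.2, 393.6, 173.0]
tool_rot: [-179.9, -0.1, -176.1]
force: [-0.1, 0.2, 0.8]
width: 0.656
grip_force: 0.0
```

```bash
python3 -c "
from plant import *
print(hand_in())"
```

```text
the job is handed in; nothing more can be done
None
```

The job is handed in at about 32 s: the 6, 14, 24 and 34 mm gouges lie on pads 1–4 from the red end, edges towards the rail and each measured within about 3 mm of its pad centre (the 24 mm one measured just after placing and looking unmoved in the last picture); no verdict was returned.

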